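Lay the tea tray

TASK

Lay the tea tray, one piece after another in this order: stand the mug in the middle of the square coaster, hang the steel infuser in the mug with its flange down on the rim, and put the larger lid (the one with the long bar handle) on the infuser's collar; then stand the sugar pot in the middle of the round coaster and put the smaller lid (the one with the round knob) on it. Everything ends upright, fully seated and let go, and the green glass vase must not be knocked over.

Things in the scene. Friction and masses are not known exactly. Their poses are not given: they have to be found in the camera images.
- mug: White ceramic mug, loose, upright, open. Outside diameter 68 mm (62 at the foot), 92 mm high, wall 4, inside diameter 60, 0.24 kg. Origin: centre of its underside, z up. One handle, on its +y side, reaches 61 mm from the axis at heights 18 to 80 mm, so grip across x. The five pieces and a small glass salt jar share six spots beside the tray, left and right, at random, at any yaw.
- infuser: Round steel tea infuser, loose, upright, 78 mm high. From below: basket 52 mm in diameter (0 to 56 mm high), its foot bevelled to 40, flange 72 mm wide (56 to 60), open collar (60 to 78), outside diameter 58, inside 50: grip the collar from outside. Origin: centre of its underside, z up. Hung in the mug, flange on the rim, its origin is 36 mm above the mug's.
- mug_lid: Mug's lid, white ceramic, right way up: disc 72 mm in diameter (7 to 13 mm above the origin), below it a bevelled plug 42 mm wide, 7 mm deep, on which it stands; on top a wooden bar handle 40 mm long along x, 12 wide along y, 20 tall (13 to 33 mm). Origin: centre of the plug's underside, z up. Seated with the plug in the infuser's collar, its origin is 71 mm above the infuser's.
- sugar_pot: White ceramic sugar pot without handle, loose, standing upright, open at the top and empty: outside diameter 58 mm (52 mm at the foot), 55 mm high, inside diameter 50 mm, floor 5 mm thick. Origin: centre of its underside, z up.
- pot_lid: Sugar pot's lid, white ceramic, loose, right way up: disc 60 mm in diameter (7 to 12 mm above the origin), below it a bevelled plug 43 mm wide, 7 mm deep, on which it stands; on top a round wooden knob 18 mm in diameter, 20 tall (12 to 32 mm). Origin: centre of the plug's underside, z up. Seated on the pot, plug inside, its origin is 48 mm above the pot's.
- square_coaster: Square cork coaster, 80 by 80 mm, 6 mm thick, fixed on the round tray's floor. Origin: centre of its underside, 6.5 mm above the table; its top is 6 mm higher. The tray is fixed too: reddish brown, 320 mm across, rim 24 mm high; the coasters lie to either side of its middle, 132 to 149 mm apart, in any direction.
- round_coaster: Round cork coaster, 80 mm in diameter, 6 mm thick, fixed on the floor of the same tray. Origin: centre of its underside, 6.5 mm above the table; its top is 6 mm higher.
- vase: Small bulbous green glass bud vase, 72 mm at its widest and 125 mm tall, loose, standing on the table beyond the tray; not to be knocked over. Origin: centre of its underside, z up.
Not all that is in view belongs to the job. Leave any orange or pink look-alike of the pot_lid alone. Leave any blue look-alike of the infuser alone.

How it is judged:
On the way, in this order (a step that is already met when the one before it is completed fails the run):
1. the mug stands upright in the middle of the square coaster, let go (horizontal distance between mug and square_coaster below 0.015 m and z of mug in the frame of square_coaster between 0.003 and 0.01 m and angle between mug's own z axis and vertical below 0.1 rad and linear speed of mug below 0.02 m/s and contact force between the fingers and mug below 0.1 N), for 0.2 s.
2. the infuser hangs in the mug with its flange on the rim, let go (horizontal distance between infuser and mug below 0.006 m and z of infuser in the frame of mug between 0.032 and 0.04 m and angle between infuser's own z axis and vertical below 0.1 rad and linear speed of infuser below 0.02 m/s and contact force between the fingers and infuser below 0.1 N), for 0.2 s.
3. the long-handled lid sits level on the infuser's collar, let go (horizontal distance between mug_lid and infuser below 0.007 m and z of mug_lid in the frame of infuser between 0.067 and 0.075 m and angle between mug_lid's own z axis and vertical below 0.1 rad and linear speed of mug_lid below 0.02 m/s and contact force between the fingers and mug_lid below 0.1 N), for 0.2 s.
4. the sugar pot stands upright in the middle of the round coaster, let go (horizontal distance between sugar_pot and round_coaster below 0.015 m and z of sugar_pot in the frame of round_coaster between 0.003 and 0.01 m and angle between sugar_pot's own z axis and vertical below 0.1 rad and linear speed of sugar_pot below 0.02 m/s and contact force between the fingers and sugar_pot below 0.1 N), for 0.2 s.
5. the round-knobbed lid sits level on the sugar pot, let go (horizontal distance between pot_lid and sugar_pot below 0.007 m and z of pot_lid in the frame of sugar_pot between 0.044 and 0.052 m and angle between pot_lid's own z axis and vertical below 0.1 rad and linear speed of pot_lid below 0.02 m/s and contact force between the fingers and pot_lid below 0.1 N), for 0.2 s.
At the end, for the whole second after the job is handed in: Mug within 15 mm of the square coaster's middle, infuser seated in it (6 mm off axis, 4 mm height), larger lid seated on the infuser, sugar pot within 15 mm of the round coaster's middle, smaller lid seated on it (lids 7 mm, 4 mm height); all level within 0.1 rad, at rest, let go (all of step 1 and all of step 2 and all of step 3 and all of step 4 and all of step 5); the robot touches nothing.
It fails at once if the green vase is knocked over (angle between vase's own z axis and vertical above 0.5 rad).
It also fails if it takes over 128 s, if anything falls off the work surface, if the arm or the gripper's body presses on something with over 40 N, if the wrist force passes 120 N, or if a joint passes its speed limit or range.

ROBOT

A 7-joint arm with a two-finger parallel gripper is mounted at the origin on the work surface. World frame = base frame: x ahead of the robot, y to its left, z up, the work surface at z = 0. Lengths are in m, angles in rad, forces in N, time in s.
With the tool pointing down it reaches from about 0.425 to 0.95 m from the base axis. Payload 4.7 kg.
Tool frame: the origin (TCP) lies on the centre line of the jaws, within the pads' length; the fingertips stand robot.nose_length ahead of it and the grasp point (between the pads) lies 8 mm behind it (robot.nose_length is the distance from the TCP to the fingertips, in m); z points along the fingers, x is the direction in which the jaws open and shut, and the axes are right-handed (so a half turn about z gives the same grasp; the last joint's range is limited). The gripper opens to 85 mm and grips with 20 to 120 N. Pads are 22 mm wide; open, the fingers measure 114 mm over their backs; the gripper's body (76 mm by 85 mm) begins 54 mm behind the grasp point. The pads swing forward as they close: fully open they stand 13 mm farther back than shut.
Start: joints at [-1.35, 0.469, -0.049, 1.532, 0.024, 1.141, -0.082], TCP at [0.167, 0.654, 0.242] pointing down, gripper open.
Joint ranges: [-2.59, 2.59], [-0.33, 1.99], [-1.39, 1.29], [0.1, 2.45], [-1.04, 4.18], [0.21, 1.99], [-2.66, 2.66]. Speed limits (rad/s): [2.57, 2.57, 3.14, 3.14, 3.14, 3.14, 3.14].

INTERFACE

Orientations are given as [roll, pitch, yaw] about the fixed x, y, z axes, in that order (R = Rz(yaw) Ry(pitch) Rx(roll)).
In Python, from plant import robot gives the robot as it stands. Calls block until the motion is done:
- robot.goto(position, orientation): joint-space move of the TCP to a pose.
- robot.move_straight(position, vel=0.15, attitude=None, contact_N=None): straight line of the TCP; attitude=None keeps the orientation; vel is the mean speed in m/s. With contact_N (N) it stops when the force on the tool has changed by that much, and returns True; else False.
- robot.move_joints(angles): joint-space move.
- robot.grip(opening, strength=None): opening from 0.0 (shut) to 1.0 (fully open); strength is the grip in N (None keeps the last); returns when the fingers have stopped.
- robot.sleep(seconds).
- robot.inverse_kinematics(position, orientation): joint angles nearest the present ones, or None.
- robot.sense(): the state.
- robot.grab_frame(name): name is "scene" or "top" or "wrist"; returns a dict with "image" (480x640x3 uint8, red, green, blue), "range_z" (480x640 float32, m along the optical axis (not along the pixel's ray), 0 where there is no reading), "fx", "fy", "cx", "cy" (pixels), "R" (3x3) and "t" (3): a world point X has camera coordinates R X + t. Camera axes: x right, y down, z forward; pixel columns grow to the right and rows downward; lengths in m; the calibration is good to about 2 mm. The wrist camera is an equidistant fisheye: a pixel r from the principal point sees the ray r / f radians off the axis. A picture is of the moment at which its call begins.
A pose or a line that the arm cannot do raises robot.IKError and nothing moves.
- robot.close_job(): hands the job in, once; it reports no verdict.
The state is a dict: "t": time; "joint_pos": joint angles; "joint_velocities": joint speeds; "effort": joint torques, N m; "tcp_pos": TCP position; "tcp_rot": TCP orientation; "wrist_force": force on the tool from outside, world axes, zero at the start; "torque": the same for the moment, N m; "opening": opening from 0.0 (shut) to 1.0 (fully open).
Only numpy, scipy, OpenCV 4.12 (cv2) and the standard library are available. Lean on these libraries where they do the work, as an engineer would, in place of code of your own. Each camera call takes 0.05 s, during which the arm holds its last target. There are 200 camera calls.

## Working session

There is one attempt and no reset: what is moved stays moved. The work goes in short steps, each a Python script; the robot and the scene stay as the last script left them, time stands still between calls to the robot, and variables do not carry over. Pictures are saved under pics/ and viewed, about 12 in all and at most 16, crops included, and the job is handed in when it is done.

```bash
mkdir -p pics; ls; cat > h.py <<'E'
from plant import robot
import numpy as np, cv2
def save(img,name): cv2.imwrite('pics/'+name,img[:,:,::-1])
def cloud(f):
    z=f['range_z']; v,u=np.indices(z.shape)
    c=np.stack([(u-f['cx'])/f['fx']*z,(v-f['cy'])/f['fy']*z,z],-1)
    return (c-f['t'])@f['R']
E
python3 - <<'E'
from h import *
for n in ('top','scene'):
    f=robot.grab_frame(n); save(f['image'],n+'1.png'); np.savez(n+'1.npz',**f)
    print(n,f['fx'],f['cx'],f['cy'],f['R'].round(3).tolist(),f['t'])
print(robot.sense(),robot.nose_length)
E
```

```text
pics
top 568.1594708768599 331.59052018946346 247.62881221889367 [[-0.034, -0.999, -0.004], [-0.973, 0.034, -0.228], [0.228, -0.004, -0.974]] [0.03014715 0.54928656 1.08489406]
scene 619.5560441107194 323.92282876304574 237.64500756950895 [[-0.169, 0.985, 0.02], [0.592, 0.117, -0.797], [-0.788, -0.123, -0.603]] [ 0.08776808 -0.27183986  1.81964819]
{'t': 0.1, 'joint_pos': array([-1.34987717,  0.4693463 , -0.04861474,  1.5335416 ,  0.02411736,
        1.14104898, -0.08232783]), 'joint_velocities': array([ 0.00026116, -0.00250802, -0.00165136, -0.00272675,  0.00014756,
       -0.00033335,  0.00084376]), 'effort': array([ 5.14657095e-04, -5.11514211e+01, -4.70475387e-02, -2.38388389e+01,
        1.08176406e-02,  4.39263065e-03,  1.74829597e-05]), 'tcp_pos': array([0.16673402, 0.65356269, 0.24139012]), 'tcp_rot': array([3.14152335e+00, 1.75650820e-03, 1.32100248e+00]), 'wrist_force': array([ 0.1905206 , -0.07361619,  0.38833821]), 'torque': array([ 0.00537171,  0.06858932, -0.01838504]), 'opening': 0.9947105603604857} 0.011
```

View pics/top1.png

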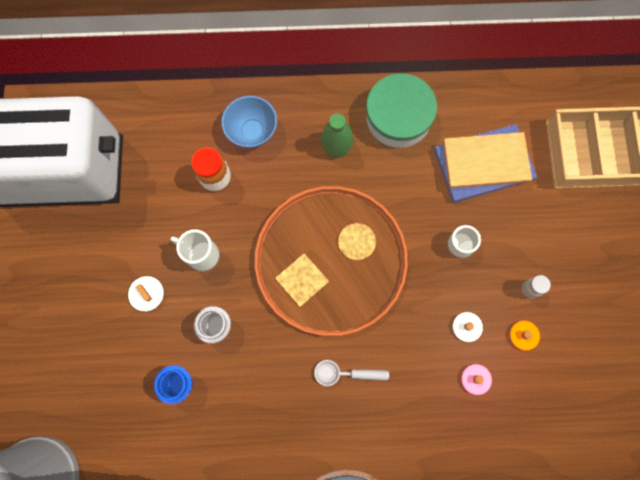

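View pics/scene1.png

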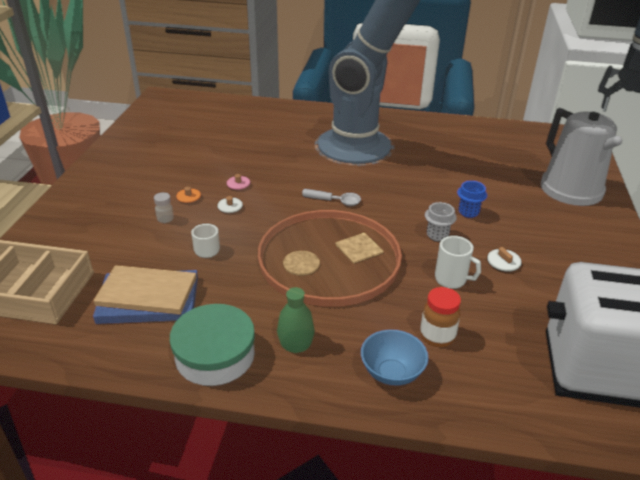

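The top view shows:
- mug (199,250), handle to the upper left
- infuser (212,325)
- bar lid (146,294)
- sugar pot (464,242)
- white knob lid (467,327)
- square coaster (302,280) and round coaster (357,241)
- vase (337,138)

The look-alikes are blue (173,384), orange and pink. Next I'll measure positions from the depth clouds.

```bash
cat >> h.py <<'E'
from scipy.optimize import least_squares
def near(P,c,r,z0,z1): return P[(np.hypot(P[:,0]-c[0],P[:,1]-c[1])<r)&(P[:,2]>z0)&(P[:,2]<z1)]
def disc(p,R,c0):
    """centre of a filled/annular disc of known outer radius: robust hinge on its convex hull"""
    h=cv2.convexHull(p[:,:2].astype(np.float32))[:,0]
    s=least_squares(lambda c:np.hypot(h[:,0]-c[0],h[:,1]-c[1])-(c[2] if R is None else R),list(c0)+([] if R else [.03]),loss='soft_l1',f_scale=.001)
    return s.x,np.sqrt(np.mean(s.fun**2))
E
cat > m.py <<'E'
from h import *
F={n:dict(np.load(n+'1.npz')) for n in('top','scene')}
C={n:cloud(f) for n,f in F.items()}
px={'mug':(199,250),'inf':(212,325),'mlid':(146,294),'pot':(464,242),'plid':(467,327),'sq':(302,280),'rd':(357,241),'vase':(337,138),'salt':(537,287),'blue':(173,384),'jar':(213,170),'spoon':(327,373),'orange':(525,335)}
band={'mug':(.086,.1,.034),'inf':(.072,.084,.029),'mlid':(.009,.018,.036),'pot':(.05,.06,.029),'plid':(.008,.017,.030)}
for k,(u,v) in px.items():
    Q=C['top'][v-3:v+4,u-3:u+4].reshape(-1,3); c=np.median(Q,0); print(k,c.round(4))
    if k in band:
      z0,z1,R=band[k]
      for n in C:
        P=C[n].reshape(-1,3); p=near(P,c,.055,z0,z1)
        if len(p)<10: print(n,len(p));continue
        print('  ',n,len(p),np.median(p[:,2]).round(4),*[x for x in disc(p,R,c[:2])],'|',disc(p,None,c[:2])[0])
      if k=='mlid':
        for n in C:
          p=near(C[n].reshape(-1,3),c,.04,.027,.04)[:,:2]; print('  handle',n,cv2.minAreaRect((p*1000).astype(np.float32)))
      if k=='mug':
        for n in C:
          p=near(C[n].reshape(-1,3),c,.08,.03,.085); d=p[:,:2]-disc(near(C[n].reshape(-1,3),c,.055,z0,z1),R,c[:2])[0]; d=d[np.hypot(*d.T)>.042]; m=d.mean(0);print('  handle',len(d),m,np.arctan2(m[1],m[0]))
    if k in('sq','rd'):
      for n in C:
        P=C[n].reshape(-1,3); I=F[n]['image'].reshape(-1,3).astype(int)
        s=(np.hypot(P[:,0]-c[0],P[:,1]-c[1])<.07)&(P[:,2]>0)&(P[:,2]<.025)&(I[:,1]>125)
        p=P[s]; print('  ',n,len(p),np.median(p[:,2]).round(4),cv2.minAreaRect((p[:,:2]*1000).astype(np.float32)),p.mean(0))
E
python3 m.py
```

```text
mug [0.5683 0.2932 0.0048]
   top 259 0.0913 [0.55620354 0.28341105] 0.00045334476270233293 | [0.55621402 0.28338167 0.033883  ]
   scene 252 0.0912 [0.55672094 0.28254497] 0.001534488225044358 | [0.55645094 0.28215221 0.03488549]
  handle 33 [0.01997231 0.04529323] 1.1554890034028338
  handle 96 [0.02290629 0.04722824] 1.119210308399778
inf [0.4086 0.2633 0.0044]
   top 210 0.0775 [0.40476862 0.25206652] 0.000517523280086236 | [0.40469584 0.25190804 0.02857525]
   scene 182 0.0767 [0.40416586 0.25100735] 0.0016913052607939654 | [0.40393297 0.25072241 0.02968172]
mlid [0.4736 0.3943 0.0308]
   top 749 0.0135 [0.47856274 0.40105318] 0.0007488325353795931 | [0.47843049 0.40099775 0.03534261]
   scene 403 0.014 [0.47887738 0.39977279] 0.0010332317207247953 | [0.4788984  0.39975821 0.03593479]
  handle top ((478.4476623535156, 401.0036315917969), (40.10002136230469, 12.747989654541016), 33.84904861450195)
  handle scene ((479.36810302734375, 400.3056640625), (40.311676025390625, 14.868154525756836), 35.5993766784668)
pot [ 0.5662 -0.2716  0.005 ]
   top 180 0.0543 [ 0.56141097 -0.2636327
[... 577 characters left out ...]
0757193  0.01230938]
   scene 787 0.0132 ((493.36627197265625, 77.54415893554688), (89.94392395019531, 88.44598388671875), 39.24491500854492) [0.49700454 0.07642075 0.01320479]
rd [ 0.5744 -0.0434  0.0124]
   top 1121 0.0124 ((575.3521118164062, -42.629085540771484), (79.03793334960938, 80.00926971435547), 87.60212707519531) [ 0.57459316 -0.04268584  0.01231485]
   scene 639 0.0131 ((573.7088012695312, -42.33019256591797), (76.65494537353516, 81.21395111083984), 88.739013671875) [ 0.57509482 -0.04224417  0.01316429]
vase [ 0.7779 -0.0079  0.0856]
salt [ 0.4554 -0.3939  0.0644]
blue [0.2927 0.3405 0.0042]
jar [0.7109 0.2454 0.1003]
spoon [0.3038 0.0291 0.0025]
orange [ 0.3641 -0.3708  0.0292]
```

Both cameras agree to about 1 mm, so I'm starting with the mug. The handle is at about 1.14 rad, so the jaw yaw is -0.43.

```bash
cat >> h.py <<'E'
def down(yaw): return [np.pi,0,yaw]
def st(tag=''):
    s=robot.sense(); print(tag,'t%.1f'%s['t'],'tcp',s['tcp_pos'].round(4),'yaw%.3f'%s['tcp_rot'][2],'open%.3f'%s['opening'],'F',s['wrist_force'].round(1),flush=True); return s
def pick(xy,z,yaw,opening,strength,lift=.25):
    robot.goto([*xy,z+.14],down(yaw)); robot.grip(opening)
    robot.move_straight([*xy,z+.03],vel=.2); robot.move_straight([*xy,z],vel=.06)
    robot.grip(0,strength); st('gripped'); robot.move_straight([*xy,lift],vel=.15); st('lifted')
def place(xy,z,yaw,opening,high=.25,N=4):
    robot.goto([*xy,high],down(yaw)); robot.sleep(.3)
    robot.move_straight([*xy,z+.015],vel=.12); robot.sleep(.2)
    c=robot.move_straight([*xy,z-.004],vel=.02,contact_N=N); st('contact %s'%c)
    robot.grip(opening); robot.sleep(.3); p=robot.sense()['tcp_pos']
    robot.move_straight([p[0],p[1],p[2]+.03],vel=.06); robot.move_straight([p[0],p[1],high],vel=.2); st('released')
E
python3 - <<'E'
from h import *
pick([.5565,.283],.05,-.434,1.0,35)
place([.4965,.0761],.0625,-.434,1.0)
E
```

```text
gripped t3.9 tcp [0.5566 0.2833 0.0505] yaw-0.434 open0.767 F [-1.7  0.1  3.2]
lifted t5.4 tcp [0.5559 0.2828 0.2489] yaw-0.434 open0.766 F [-0.5  0.5 -2. ]
contact True t9.1 tcp [0.4964 0.0761 0.063 ] yaw-0.434 open0.767 F [-0.4 -0.   5.6]
released t11.3 tcp [0.4944 0.076  0.2488] yaw-0.434 open1.000 F [-0.4  0.2 -0.5]
```

```bash
cat >> h.py <<'E'
def meas(c,z0,z1,R,r=.05):
    out=[]
    for n in('top','scene'):
        f=robot.grab_frame(n); p=near(cloud(f).reshape(-1,3),c,r,z0,z1)
        if len(p)>20: x,e=disc(p,R,c); print('  ',n,len(p),'z%.4f'%np.median(p[:,2]),x.round(4),'rms%.4f'%e); out.append(x)
        else: print('  ',n,len(p))
    return out,f
E
python3 - <<'E'
from h import *
robot.goto([.4045,.2515,.22],down(.56+1.57))
o,f=meas([.4965,.076],.098,.112,.034); save(f['image'],'scene2.png')
o,f=meas([.4045,.2515],.072,.084,.029)
f=robot.grab_frame('top'); save(f['image'],'top2.png'); st()
E
```

```text
top 237 z0.1041 [0.4955 0.0768] rms0.0005
   scene 240 z0.1032 [0.4955 0.0762] rms0.0020
   top 207 z0.0774 [0.4048 0.252 ] rms0.0005
   scene 188 z0.0772 [0.406  0.2513] rms0.0019
 t13.3 tcp [0.4046 0.2513 0.22  ] yaw2.129 open1.002 F [ 0.  -0.4 -0.2]
```

View pics/top2.png

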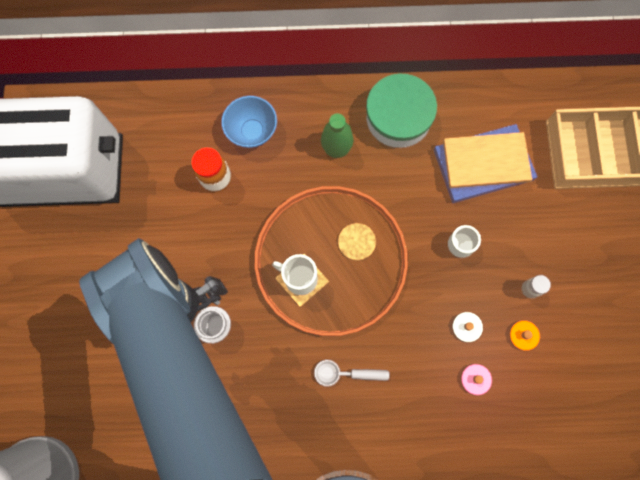

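The mug stands on the square coaster at (299,273), about 1 mm off centre with its rim at 104 mm. Next is the infuser: a light probe onto the flange, then grip the collar.

```bash
python3 - <<'E'
from h import *
xy=[.405,.2518]; yaw=2.129
robot.grip(.77,30); robot.move_straight([*xy,.1],vel=.15); robot.sleep(.2); st()
c=robot.move_straight([*xy,.055],vel=.02,contact_N=2.5); s=st('probe %s'%c)
f=robot.grab_frame('wrist'); save(f['image'],'w1.png')
E
```

```text
t14.8 tcp [0.4055 0.2522 0.1008] yaw2.130 open0.770 F [ 0.5 -0.4 -0.1]
probe True t16.4 tcp [0.405  0.2518 0.0645] yaw2.130 open0.772 F [-0.5 -0.   5.7]
```

View pics/w1.png

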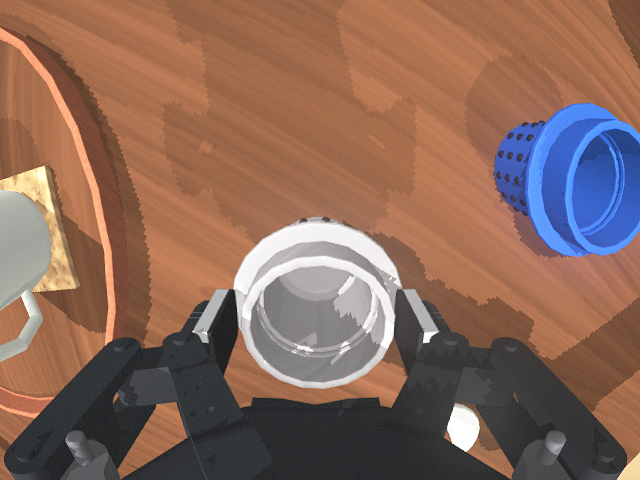

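The fingers straddle the collar (centre 318,320) and rest on the flange. I'll rise 3 mm, grip and hang it.

```bash
python3 - <<'E'
from h import *
xy=[.405,.2518]; yaw=2.129
robot.move_straight([*xy,.0675],vel=.03); robot.grip(0,35); st('gripped')
robot.move_straight([*xy,.25],vel=.15); st('lifted')
m=[.4955,.0765]
robot.goto([*m,.25],down(yaw)); robot.sleep(.3)
f=robot.grab_frame('wrist'); save(f['image'],'w2.png')
for n in('top','scene'):
  f=robot.grab_frame(n); p=near(cloud(f).reshape(-1,3),m,.05,.2,.265); print(n,len(p)); save(f['image'],n+'3.png')
st()
E
```

```text
gripped t17.0 tcp [0.4052 0.252  0.0679] yaw2.130 open0.663 F [-0.9 -0.7  5.4]
lifted t18.4 tcp [0.4045 0.2514 0.2491] yaw2.130 open0.663 F [ 0.4 -0.4 -1.2]
top 0
scene 1044
 t19.6 tcp [0.4954 0.077  0.25  ] yaw2.130 open0.663 F [ 1.1  0.6 -0.3]
```

View pics/w2.png

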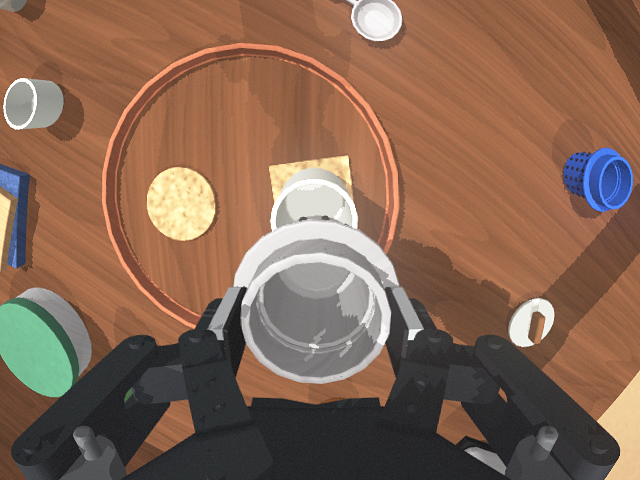

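The infuser hangs level in the jaws above the mug. Lowering it now.

```bash
python3 - <<'E'
from h import *
m=[.4955,.0767]
place(m,.1164,2.129,.9)
robot.goto([.4787,.4004,.2],down(.6+np.pi/2))
o,f=meas(m,.121,.132,.029); save(f['image'],'s4.png')
meas(m,.104,.113,.036); st()
o,f=meas([.4787,.4004],.009,.018,.036)
for n in('top','scene'):
  f=robot.grab_frame(n); p=near(cloud(f).reshape(-1,3),[.4787,.4004],.04,.027,.04)[:,:2]; print(len(p), cv2.minAreaRect((p*1000).astype(np.float32)) if len(p)>5 else '')
E
```

```text
contact True t22.2 tcp [0.4958 0.0764 0.1165] yaw2.129 open0.666 F [-0.9 -0.4  5.7]
released t24.2 tcp [0.4941 0.0765 0.2489] yaw2.129 open0.900 F [0.6 0.  0.2]
   top 211 z0.1263 [0.4956 0.0761] rms0.0005
   scene 187 z0.1254 [0.4963 0.0751] rms0.0012
   top 379 z0.1084 [0.496  0.0764] rms0.0006
   scene 261 z0.1089 [0.4958 0.0755] rms0.0018
 t25.6 tcp [0.4797 0.3989 0.2005] yaw2.168 open0.904 F [ 0.   0.1 -0.4]
   top 746 z0.0134 [0.4784 0.4008] rms0.0007
   scene 407 z0.0138 [0.4786 0.4002] rms0.0012
118 ((478.4665222167969, 400.8061218261719), (40.700504302978516, 12.681790351867676), 38.902320861816406)
85 ((479.3238830566406, 399.34478759765625), (43.0472412109375, 13.213310241699219), 34.54194641113281)
```

The infuser is seated: collar top at 126 mm, within 1 mm of the axis. Next, the bar-handled lid.

```bash
python3 - <<'E'
from h import *
pick([.4786,.4004],.027,.615+np.pi/2,.5,30,.28)
i=[.4957,.076]
robot.goto([*i,.28],down(.615+np.pi/2)); robot.sleep(.3)
f=robot.grab_frame('wrist'); save(f['image'],'w3.png')
f=robot.grab_frame('scene'); save(f['image'],'s5.png')
p=near(cloud(f).reshape(-1,3),i,.05,.25,.275);print(len(p)); st()
E
```

```text
gripped t28.2 tcp [0.4789 0.4007 0.0275] yaw2.186 open0.130 F [ 0.  -0.8  1.2]
lifted t30.1 tcp [0.4782 0.4001 0.279 ] yaw2.186 open0.129 F [-0.7  0.9 -0.8]
410
 t31.7 tcp [0.4957 0.0764 0.2799] yaw2.187 open0.133 F [-0.1  0.2 -0.6]
```

View pics/w3.png

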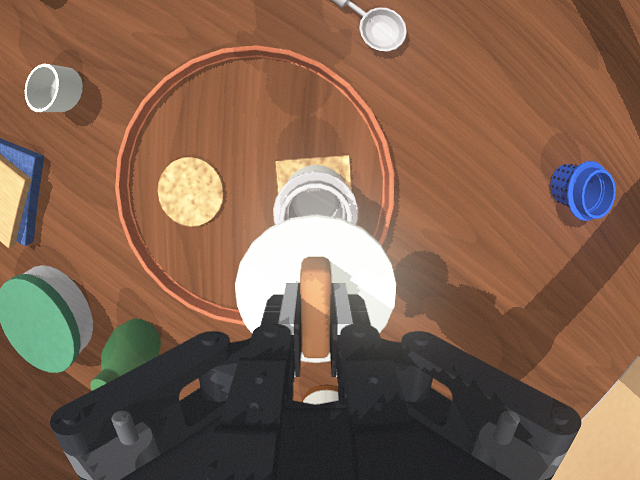

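The lid is held squarely, with the handle centred at (316,305). I'll seat it, then move over to the sugar pot.

```bash
python3 - <<'E'
from h import *
i=[.4957,.076]
place(i,.147,.615+np.pi/2,.5,high=.28)
p=[.5618,-.2639]
robot.goto([*p,.2],down(-.44))
o,f=meas(i,.127,.137,.036); save(f['image'],'s6.png')
o,f=meas(p,.05,.06,.029); st()
E
```

```text
contact True t34.3 tcp [0.4957 0.076  0.1469] yaw2.186 open0.130 F [-0.  -0.1  3.6]
released t36.3 tcp [0.494  0.0758 0.2788] yaw2.186 open0.502 F [-0.3  0.1 -0.1]
   top 948 z0.1325 [0.4959 0.0757] rms0.0007
   scene 417 z0.1331 [0.4963 0.0753] rms0.0009
   top 0
   scene 165 z0.0543 [ 0.5626 -0.2637] rms0.0015
 t38.0 tcp [ 0.5621 -0.263   0.2   ] yaw-0.438 open0.503 F [0.8 0.2 0.2]
```

View pics/s6.png

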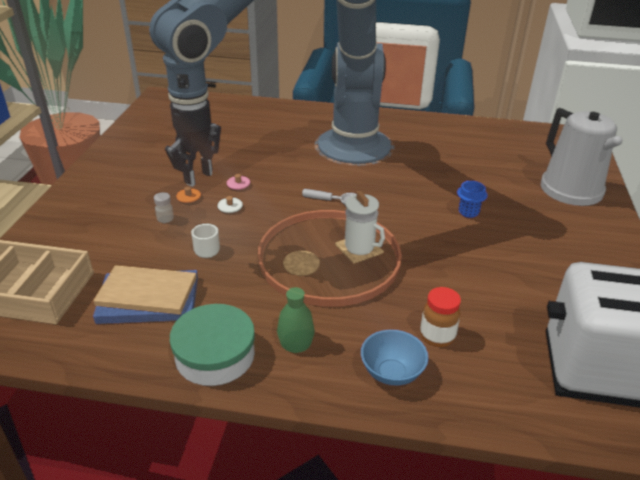

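The mug stack at (362,225) is complete: disc top at 132.5 mm, exactly as expected. Now the pot.

```bash
python3 - <<'E'
from h import *
p=[.5619,-.2638]
pick(p,.03,-.44,1.0,35,.2)
c=[.5747,-.0425]
place(c,.0425,-.44,.9,high=.22)
l=[.3872,-.2608]
robot.goto([*l,.18],down(-.59))
meas(c,.062,.073,.029)
o,f=meas(l,.008,.017,.030); save(f['image'],'s7.png'); st()
meas([.4957,.076],.127,.137,.036)
E
```

```text
gripped t40.5 tcp [ 0.5621 -0.264   0.0306] yaw-0.440 open0.658 F [-1.9 -0.   4.5]
lifted t41.8 tcp [ 0.5614 -0.2634  0.1989] yaw-0.440 open0.656 F [ 0.1  0.3 -1.5]
contact True t45.4 tcp [ 0.5746 -0.0425  0.0431] yaw-0.440 open0.650 F [-0.1  0.6  3.8]
released t47.6 tcp [ 0.5728 -0.0419  0.2188] yaw-0.440 open0.899 F [ 0.2  0.9 -0.9]
   top 182 z0.0671 [ 0.5747 -0.043 ] rms0.0006
   scene 191 z0.0667 [ 0.5756 -0.0434] rms0.0016
   top 448 z0.0118 [ 0.3865 -0.2597] rms0.0034
   scene 224 z0.0125 [ 0.3874 -0.2621] rms0.0010
 t48.9 tcp [ 0.3884 -0.2601  0.18  ] yaw-0.587 open0.900 F [-0.2  0.1  0.1]
   top 946 z0.1326 [0.4957 0.0758] rms0.0005
   scene 417 z0.1331 [0.4964 0.0752] rms0.0017
```

```bash
python3 - <<'E'
from h import *
pick([.3872,-.261],.027,-.59,.5,30,.22)
c=[.575,-.0431]
robot.goto([*c,.22],down(-.59)); robot.sleep(.3)
f=robot.grab_frame('wrist'); save(f['image'],'w4.png'); st()
E
```

```text
gripped t51.4 tcp [ 0.3875 -0.2612  0.0273] yaw-0.590 open0.195 F [-0.2 -0.6  2.7]
lifted t52.8 tcp [ 0.3867 -0.2606  0.2193] yaw-0.590 open0.194 F [-0.8 -0.4 -0.6]
 t54.2 tcp [ 0.5748 -0.0438  0.2202] yaw-0.591 open0.195 F [ 0.  -0.5 -0.6]
```

View pics/w4.png

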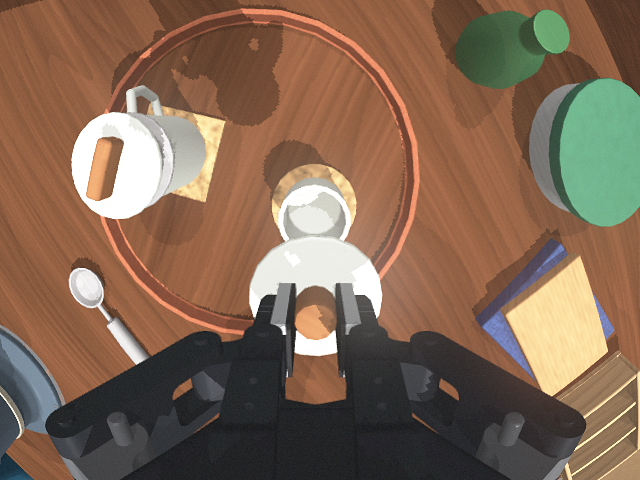

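The lid is held level by its knob, in line with the pot. Seating it.

```bash
python3 - <<'E'
from h import *
c=[.575,-.0431]
place(c,.0877,-.59,.5,high=.25)
robot.goto([.40,-.26,.3],down(-.59)); robot.sleep(.5)
meas(c,.067,.077,.030)
meas([.4957,.076],.127,.137,.036)
f=robot.grab_frame('top'); save(f['image'][130:380,180:500].repeat(2,0).repeat(2,1),'t8.png'); st()
E
```

```text
contact True t57.1 tcp [ 0.5749 -0.0431  0.0879] yaw-0.590 open0.192 F [-1.3  1.7  4.7]
released t59.2 tcp [ 0.5734 -0.0424  0.2488] yaw-0.590 open0.499 F [-0.1 -0.3 -0.3]
   top 577 z0.0727 [ 0.575  -0.0439] rms0.0006
   scene 333 z0.0732 [ 0.5756 -0.0444] rms0.0008
   top 949 z0.1326 [0.4959 0.0755] rms0.0007
   scene 421 z0.1331 [0.4954 0.0749] rms0.0014
 t61.1 tcp [ 0.4  -0.26  0.3 ] yaw-0.590 open0.498 F [-0.5 -0.4 -0.3]
```

View pics/t8.png

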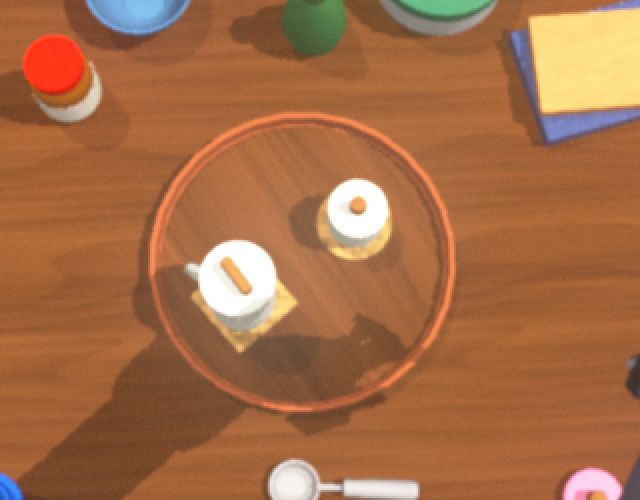

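The crop shows the mug stack at (238,280) and the lidded pot at (357,212), both upright on their coasters, and the vase standing. The pot lid's disc top is at 72.7 mm against 72.5 expected, so I'm handing in.

```bash
python3 -c "
from h import *
robot.close_job()"
```

```text
the job is handed in; nothing more can be done
```

The tea tray is laid in the required order and handed in at about 61 s of the 128 s allowed. `close_job()` reports no verdict, so the checks below are my own measurements.

| Piece | Last check |
|---|---|
| Mug on square coaster | about 1 mm off centre, standing at the expected height |
| Infuser in mug | within about 1 mm of the axis; collar top at 125.4–126.3 mm (126.5 expected) |
| Larger lid on infuser | within about 1 mm; disc top at 132.6–133.1 mm (132.5 expected) |
| Sugar pot on round coaster | about 1 mm off centre; rim at 67 mm (67.5 expected) |
| Smaller lid on pot | within about 1 mm; disc top at 72.7–73.2 mm (72.5 expected) |

- **Vase and gripper:** the last picture shows both stacks upright and the vase standing. The gripper is clear of everything.
- **Disagreements:** the two cameras differed by about 1 mm throughout. One top-camera reading of the smaller lid before I picked it up was a poor fit (3.4 mm rms), so I used the earlier positions instead. No other check failed.

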